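# Stroke the desk-light dimmer strip up to full

## Task

Turn the desk lights up to full on the white controller: with the fingertips, touch the narrow end of the curved wedge-shaped strip and slide gently along the strip, over every dot of its row, to the wide end, in one stroke without lifting off on the way. Press only lightly, then take the fingertips off. Do not turn the knob, and leave the stylus, earbud case, lotion bottle and mug where they are.

Things in the scene. Friction and masses are not known exactly. Their poses are not given: they have to be found in the camera images.
- controller: white flat housing fixed to the desk, 170 (x) x 250 (y) x 22 mm; origin at the centre of its underside. On it a dark rubber strip, an arc of 85 mm radius over 130 degrees about x = -35 mm, y = 0, bulging to +x: a wedge 12 mm wide at its narrow end (-y) and 34 mm at its wide end (+y), rounded ends. Its flat top is 10 mm above the housing, 32 mm above the desk. A knob stands inside the arc
- strip (a joint): how far the strip is pressed straight down (m): 0 at rest, 0.006 at its stop. Sprung: starts to move at about 1 to 1.5 N, takes about 7 N at the stop (1 N per mm); wherever pressed, the whole strip sinks level, and it springs back when released. It registers a touch from 0.0005 on
- mark0 (a point): mark 0 of 9 (0 to 8) in the row along the curved strip, a white dot on its flat top, on its centre line, 24 mm from the next at the NARROW end: the stroke starts here (a mark counts as touched while the tool point is over it, so shut the gripper to bring the fingertips there); it sinks with the strip
- mark1 (a point): mark 1 of 9 (0 to 8) in the row along the curved strip, a white dot on its flat top, on its centre line, 24 mm from the next; it sinks with the strip
- mark2 (a point): mark 2 of 9 (0 to 8) in the row along the curved strip, a white dot on its flat top, on its centre line, 24 mm from the next; it sinks with the strip
- mark3 (a point): mark 3 of 9 (0 to 8) in the row along the curved strip, a white dot on its flat top, on its centre line, 24 mm from the next; it sinks with the strip
- mark4 (a point): mark 4 of 9 (0 to 8) in the row along the curved strip, a white dot on its flat top, on its centre line, 24 mm from the next; it sinks with the strip
- mark5 (a point): mark 5 of 9 (0 to 8) in the row along the curved strip, a white dot on its flat top, on its centre line, 24 mm from the next; it sinks with the strip
- mark6 (a point): mark 6 of 9 (0 to 8) in the row along the curved strip, a white dot on its flat top, on its centre line, 24 mm from the next; it sinks with the strip
- mark7 (a point): mark 7 of 9 (0 to 8) in the row along the curved strip, a white dot on its flat top, on its centre line, 24 mm from the next; it sinks with the strip
- mark8 (a point): mark 8 of 9 (0 to 8) in the row along the curved strip, a white dot on its flat top, on its centre line, 24 mm from the next at the WIDE end: the stroke ends here; it sinks with the strip
- knob_rim (a point): point 18 mm off the axis of the controller's grey rotary knob (40 mm diameter, a bar grip, top 66 mm above the desk, axis upright at x = -40 mm, y = 0 of the controller); it moves round when the knob is turned; to be left alone
- stylus: loose white pen-like stylus, 9 x 130 x 9 mm with a short tip at +y, lying along its y; origin at the centre of its underside
- earbud_case: loose white rounded case 46 x 60 x 24 mm; origin at the centre of its underside
- lotion: loose grey bottle standing upright, 42 mm diameter, 85 mm tall; origin at the centre of its underside
- mug: loose blue mug, 80 mm diameter at the rim, 75 mm tall, handle at its +y; origin at the centre of its underside

How it is judged:
By the outcome, as a careful person would: the job done as asked, in the order asked, and still so for the second after the job is handed in, with the robot touching nothing.
It also fails if it takes over 45 s, if anything falls off the work surface, if the arm or the gripper's body presses on something with over 40 N, if the wrist force passes 120 N, or if a joint passes its speed limit or range.

## Robot

A 6-joint arm with a two-finger parallel gripper is mounted at the origin on the work surface. World frame = base frame: x ahead of the robot, y to its left, z up, the work surface at z = 0. Lengths are in m, angles in rad, forces in N, time in s.
With the tool pointing down it reaches from about 0.425 to 0.95 m from the base axis. Payload 3.5 kg.
Tool frame: the origin (TCP) lies between the finger pads, 19 mm behind the fingertips; this is the grasp point; z points along the fingers, y is the line along which they close (so a half turn about z gives the same grasp; the last joint's range is limited). The gripper opens to 85 mm and grips with 20 to 120 N. Pads are 22 mm wide; open, the fingers measure 114 mm over their backs; the gripper's body (76 mm by 85 mm) begins 54 mm behind the grasp point. The pads swing forward as they close: fully open they stand 13 mm farther back than shut.
Start: joints at [1.115, 0.286, 1.577, -0, 1.279, -0.15], TCP at [0.203, 0.644, 0.25] pointing down, gripper open.
Joint ranges: [-2.77, 2.77], [-0.9, 2.22], [0.21, 2.48], [-1.53, 4.67], [0.24, 2.81], [-2.84, 2.84]. Speed limits (rad/s): [2.79, 2.79, 3.14, 3.14, 3.14, 3.14].

## Interface

Orientations are given as a unit quaternion [x, y, z, w].
In Python, from plant import get_state, viewer, sign_off gives the robot as it stands. The module is installed in compiled form; this text tells all that it offers.
- The arm moves only by the shell command python3 -m handwheel 'ROWS' [FORCE]. ROWS is JSON, a list that holds one entry, the list of rows, each a list of 5 numbers: the finger opening in m, from 0 to 0.0854, then the shift along the tool's x, y, z in m, then the turn about the tool's z in degrees. In form: [[[claw, x, y, z, spin], ...]]. A call has 1 to 12 rows; each row shifts and turns the commanded pose from where the row before left it, along the tool's axes as they then stand; what a row does not reach is not made up. A row lasts 1/12 s, in which the tool goes at most 41.7 mm and 7.16 degrees, less where a joint would pass 70% of its speed; a pose out of reach is approached as far as the arm can. A call is refused whole if a number of a shift passes 0.0417 or a number of a turn 7.16, either way. A call with a gripper value outside its range is refused whole. The fingers move at their own pace and stop on an object; FORCE is the grip in N (left out, the last holds). Time passes only in rows, so rows that do not move let the fingers close. It gives the time, the measured TCP pose, the force, the opening and the grip force at its end, in the units of the state.
- get_state(): the state, without advancing time (a new reading comes with each control period).
- viewer.read_camera(name): name is "scene" or "top" or "wrist"; returns the picture (480x640x3 uint8, blue, green, red); there is no depth.
- viewer.camera_params(name): a dict with "fov_y" (degrees; the focal length in pixels is half the picture's height over the tangent of half this angle, whatever the lens; pixels are square), "cx", "cy" (the principal point, pixels), "k1" (the pictures are not rectified: a ray, as slopes to the right and down, at radius r is drawn at 1 + k1 r^2 times it, then the intrinsics apply), "xyz" and "attitude" of the camera in the world; the wrist camera has in their place "hand_eye" (4x4, takes a point from camera to tool coordinates, whose origin is the TCP and whose axes are the flange's). Camera axes: x right, y up, looking along -z (the intrinsics and any distortion apply to the point x, -y, -z); pixel columns grow to the right and rows downward; lengths in m; the calibration is good to about 2 mm. A picture is of the moment at which its call begins: read the wrist's pose just before it. camera_params takes no time and is no camera call.
- sign_off(): hands the job in; it is judged then, once.
Trained networks look in the newest picture that a camera, given by its name, has taken for a name from the list of things; names that differ only in an ending like _2 or _b are one class to them, and where a whole thing is asked for, a point or a joint stands for the part that bears it (a point fixed in the world has none). Each returns a list of dicts, best first, with "confidence" (0 to 1); they miss things now and then, are a little off and sometimes report something else, mostly with a low value. They report only what shows in the picture. A call takes as long as a camera call.
- viewer.look_for(camera, name): "extent" ([left, top, width, height] as shares, 0 to 1, of the picture: columns of its width, rows of its height, round what is visible of it).
- viewer.outline_of(camera, name): "mask" (480x640 bool, what is visible of it) and "extent" ([left, top, width, height] as shares, 0 to 1, of the picture: columns of its width, rows of its height, round what is visible of it).
- viewer.pinpoint(camera, name): "xy" ([column, row] as shares, 0 to 1, of the picture: columns of its width, rows of its height: a listed point, or the origin of a listed thing).
The state is a dict: "time": time; "qpos": joint angles; "dq": joint speeds; "joint_efforts": joint torques, N m; "eef_pos": TCP position; "tcp_rot": TCP orientation; "contact_force": force on the tool from outside, world axes, zero at the start; "wrist_torque": the same for the moment, N m; "opening": opening from 0.0 (shut) to 1.0 (fully open); "finger_force": force on a finger pad.
Only numpy, scipy, OpenCV 4.12 (cv2) and the standard library are available. Lean on these libraries where they do the work, as an engineer would, in place of code of your own. Each camera call takes 0.05 s, during which the arm holds its last target. There are 200 camera calls.

## Working session

There is one attempt and no reset: what is moved stays moved. The work goes in short steps, Python scripts to look and compute and a shell command to move; the robot and the scene stay as the last step left them, time stands still between calls to the robot, and variables do not carry over. Pictures are saved under pics/ and viewed, at most 10 in all, crops included, and the job is handed in when it is done.

```bash
mkdir -p pics; cat > h.py <<'E'
import numpy as np, cv2
from scipy.spatial.transform import Rotation as R
from plant import get_state, viewer
def cam(n):
    p=viewer.camera_params(n)
    if 'hand_eye' in p:
        s=get_state(); T=np.eye(4); T[:3,:3]=R.from_quat(s['tcp_rot']).as_matrix(); T[:3,3]=s['eef_pos']
        M=T@np.array(p['hand_eye'])
    else:
        M=np.eye(4); a=np.array(p['attitude']); M[:3,:3]=a if a.shape==(3,3) else R.from_quat(a).as_matrix(); M[:3,3]=p['xyz']
    return p,M
def ray(p,M,uv):
    f=240/np.tan(np.radians(p['fov_y'])/2)
    d=np.array([(uv[0]-p['cx'])/f,(uv[1]-p['cy'])/f]); q=d.copy()
    for _ in range(20): q=d/(1+p['k1']*(q@q))
    v=M[:3,:3]@np.array([q[0],-q[1],-1]); return M[:3,3],v
def at(p,M,uv,z):
    o,v=ray(p,M,uv); return o+v*(z-o[2])/v[2]
def pin(c,names,z,PM):
    out={}
    for n in names:
        r=viewer.pinpoint(c,n)
        if r:
            uv=np.array(r[0]['xy'])*[640,480]; out[n]=(uv,at(*PM,uv,z)); print(c,n,round(r[0]['confidence'],2),uv.round(1),out[n][1].round(4))
        else: print(c,n,None)
    return out
E
python3 - <<'E'
from h import *
print(viewer.camera_params('top'),viewer.camera_params('wrist'),get_state())
ms=['mark%d'%i for i in range(9)]
for c in ['top','scene']:
    PM=cam(c); cv2.imwrite(f'pics/{c}.png',viewer.read_camera(c)); pin(c,ms,.032,PM)
    pin(c,['controller','stylus','earbud_case','lotion','mug'],0,PM)
E
```

```text
{'fov_y': 44.01447013748691, 'cx': 318.0324668159153, 'cy': 238.18031546035888, 'k1': -0.10766977745886079, 'xyz': array([0.44361327, 0.03919013, 1.01892809]), 'attitude': array([-0.03036132,  0.04452734,  0.70931008, -0.70283335])} {'fov_y': 58.50769118808637, 'cx': 316.20782752847475, 'cy': 242.10264474285117, 'k1': 0.012612965824898384, 'hand_eye': array([[-5.48705840e-04,  9.50712883e-01,  3.10072110e-01,
         7.86975141e-02],
       [ 9.99999840e-01,  4.78175084e-04,  3.03473085e-04,
         3.82421111e-04],
       [ 1.40247015e-04,  3.10072227e-01, -9.50712993e-01,
        -1.24476840e-01],
       [ 0.00000000e+00,  0.00000000e+00,  0.00000000e+00,
         1.00000000e+00]])} {'time': 0.0, 'qpos': array([ 1.11501788e+00,  2.87175000e-01,  1.57821357e+00, -1.27836036e-05,
        1.27860728e+00, -1.49992787e-01]), 'dq': array([-0.00054041,  0.00047214, -0.00042194, -0.00026717, -0.0010789 ,
       -0.0018571 ]), 'joint_efforts': array([ 2.45199453e-04, -4.05980551e+01, -2.92619938e+01, -1.21534349e-04,
        6.05731897e-03, -6.01343316e-06]), 'eef_pos': array([0.20289285,
[... 1113 characters left out ...]
5.4 278.8] [0.6358 0.0086 0.032 ]
scene mark2 0.94 [275.4 278.8] [0.6358 0.0086 0.032 ]
scene mark3 0.94 [275.4 278.8] [0.6358 0.0086 0.032 ]
scene mark4 0.94 [275.4 278.8] [0.6358 0.0086 0.032 ]
scene mark5 0.94 [275.4 278.8] [0.6358 0.0086 0.032 ]
scene mark6 0.94 [275.4 278.8] [0.6358 0.0086 0.032 ]
scene mark7 0.94 [275.4 278.8] [0.6358 0.0086 0.032 ]
scene mark8 0.94 [275.4 278.8] [0.6358 0.0086 0.032 ]
scene controller 0.9 [281.6 246.7] [ 0.5703 -0.0389  0.    ]
scene stylus 0.66 [368.  237.9] [0.4649 0.0636 0.    ]
scene earbud_case 0.64 [292.4 161.6] [ 0.4131 -0.1502 -0.    ]
scene lotion 0.69 [260.9 356.2] [0.7361 0.0657 0.    ]
scene mug 0.66 [190.3 233.4] [ 0.6478 -0.1791  0.    ]
```

View pics/top.png

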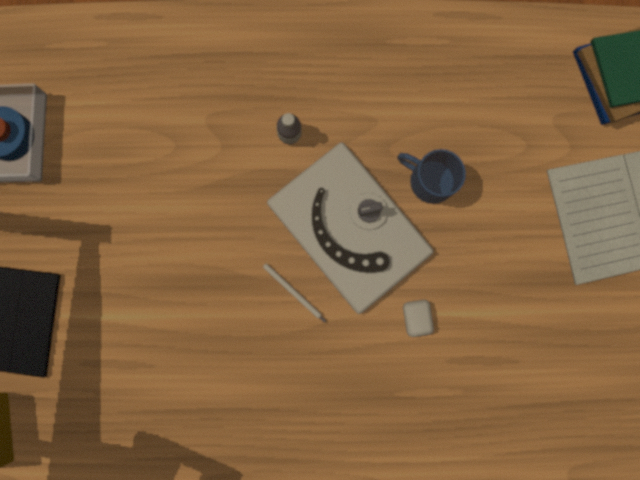

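```bash
python3 - <<'E'
from h import *
for c in ['top','scene']:
    PM=cam(c); viewer.read_camera(c)
    for d in viewer.pinpoint(c,'mark0'):
        uv=np.array(d['xy'])*[640,480]; print(c,round(d['confidence'],2),uv.round(1),at(*PM,uv,.032).round(4))
print(get_state()['time'])
E
```

```text
top 0.87 [379.  262.8] [ 0.5063 -0.0826  0.032 ]
top 0.79 [316.8 216.7] [0.5847 0.0205 0.032 ]
top 0.75 [350.5 261.3] [ 0.5093 -0.0349  0.032 ]
top 0.7 [339.2 254.7] [ 0.5205 -0.0162  0.032 ]
top 0.68 [318.  192.5] [0.626  0.0181 0.032 ]
top 0.68 [317.9 203.6] [0.607  0.0185 0.032 ]
top 0.65 [317.6 226.4] [0.5683 0.0193 0.032 ]
top 0.56 [368.  261.7] [ 0.5084 -0.0642  0.032 ]
scene 0.95 [296.2 270.2] [0.6038 0.0236 0.032 ]
scene 0.89 [309.9 225.6] [ 0.5243 -0.0145  0.032 ]
scene 0.8 [283.9 198.2] [ 0.5075 -0.086   0.032 ]
scene 0.76 [310.8 235.5] [ 0.5387 -0.0007  0.032 ]
scene 0.73 [305.3 263.4] [0.5853 0.0266 0.032 ]
scene 0.72 [277.8 276.6] [0.6305 0.009  0.032 ]
scene 0.7 [313.1 253.1] [0.5628 0.024  0.032 ]
scene 0.58 [293.5 206.9] [ 0.5115 -0.061   0.032 ]
scene 0.55 [303.7 212.8] [ 0.5104 -0.0395  0.032 ]
1.7
```

```bash
cat >> h.py <<'E'
from scipy.optimize import least_squares
from scipy.spatial import cKDTree
LOC=np.array([[-.035+.085*np.cos(a),.085*np.sin(a)] for a in (np.arange(9)-4)*.024/.085])
def world(q):
    c,s=np.cos(q[2]),np.sin(q[2]); return LOC@np.array([[c,s],[-s,c]])+q[:2]
def fit(P,q0=(.57,-.04,2.2)):
    P=np.array(P)[:,:2]
    f=lambda q:cKDTree(world(q)).query(P)[0]
    g=[least_squares(f,[q0[0],q0[1],y],loss='soft_l1',f_scale=.003) for y in np.arange(0,6.28,.3)]
    g=min(g,key=lambda r:r.cost); return g.x,f(g.x)
def marks(c,z=.032,thr=.4):
    PM=cam(c); img=viewer.read_camera(c)
    r=[(np.array(d['xy'])*[640,480],d['confidence']) for d in viewer.pinpoint(c,'mark0')]
    return img,PM,[at(*PM,u,z) for u,k in r if k>thr],[u for u,k in r if k>thr]
def totool(dw):
    return R.from_quat(get_state()['tcp_rot']).inv().apply(dw)
E
python3 - <<'E'
from h import *
for c in ['top','scene']:
    img,PM,P,_=marks(c); q,e=fit(P); print(c,q.round(4),(e*1000).round(1)); print(world(q).round(4).tolist())
s=get_state(); print(R.from_quat(s['tcp_rot']).as_matrix().round(3))
print(totool(np.array([.58,-.03,.25])-s['eef_pos']))
E
```

```text
top [ 0.5698 -0.0376  2.2442] [2.2 4.2 2.6 4.1 3.8 3.5 5.1 0.9 3.1]
[[0.6291, 0.0114], [0.6064, 0.0188], [0.5824, 0.0195], [0.5593, 0.0136], [0.5387, 0.0015], [0.5222, -0.0159], [0.5113, -0.0372], [0.5068, -0.0607], [0.5089, -0.0845]]
scene [ 0.5748 -0.0345  2.2924] [7.3 3.3 3.5 1.4 0.6 6.7 3.7 0.2]
[[0.6316, 0.0173], [0.6085, 0.0236], [0.5846, 0.0232], [0.5617, 0.0162], [0.5417, 0.0031], [0.5262, -0.0151], [0.5163, -0.0369], [0.5129, -0.0606], [0.5162, -0.0843]]
[[-0.954  0.301  0.   ]
 [ 0.301  0.954 -0.   ]
 [-0.    -0.    -1.   ]]
[-5.62135368e-01 -5.29017808e-01  4.81257242e-05]
```

```bash
python3 -m handwheel '[[[0,-0.028,-0.0265,0,0],[0,-0.028,-0.0265,0,0],[0,-0.028,-0.0265,0,0],[0,-0.028,-0.0265,0,0],[0,-0.028,-0.0265,0,0],[0,-0.028,-0.0265,0,0],[0,-0.028,-0.0265,0,0],[0,-0.028,-0.0265,0,0],[0,-0.028,-0.0265,0,0],[0,-0.028,-0.0265,0,0],[0,-0.028,-0.0265,0,0],[0,-0.028,-0.0265,0,0]]]' 20
python3 -m handwheel '[[[0,-0.028,-0.0265,0,0],[0,-0.028,-0.0265,0,0],[0,-0.028,-0.0265,0,0],[0,-0.028,-0.0265,0,0],[0,-0.028,-0.0265,0,0],[0,-0.028,-0.0265,0,0],[0,-0.028,-0.0265,0,0],[0,-0.028,-0.0265,0,0],[0,0,0,0,0],[0,0,0,0,0]]]'
python3 - <<'E'
from h import *
img,PM,P,U=marks('wrist'); cv2.imwrite('pics/w1.png',img); q,e=fit(P); print(q.round(4),(e*1000).round(1)); print(world(q).round(4).tolist()); print(np.round(U,1).tolist(),get_state()['time'])
E
```

```text
time: 2.9
eef_pos: [0.4284, 0.2376, 0.2505]
tcp_rot: [0.152, 0.988, 0.0, 0.0]
contact_force: [0.3, 0.1, 0.3]
opening: 0.002
finger_force: 0.0
time: 3.73
eef_pos: [0.5781, -0.0321, 0.2498]
tcp_rot: [0.154, 0.988, 0.0, -0.0]
contact_force: [0.3, -0.0, -0.3]
opening: 0.003
finger_force: 0.0
[ 0.5722 -0.0359  2.2546] [3.  1.2 2.1 0.9 1.6 1.9 2.2 2.3 2.6]
[[0.6309, 0.0137], [0.6081, 0.0209], [0.5842, 0.0214], [0.5611, 0.0152], [0.5406, 0.0029], [0.5243, -0.0147], [0.5136, -0.0361], [0.5093, -0.0596], [0.5118, -0.0834]]
[[380.0, 187.6], [343.7, 147.4], [386.4, 248.4], [315.0, 133.0], [253.4, 130.2], [225.2, 145.2], [390.1, 216.7], [287.8, 125.8], [368.2, 168.4]] 3.8333
```

View pics/w1.png

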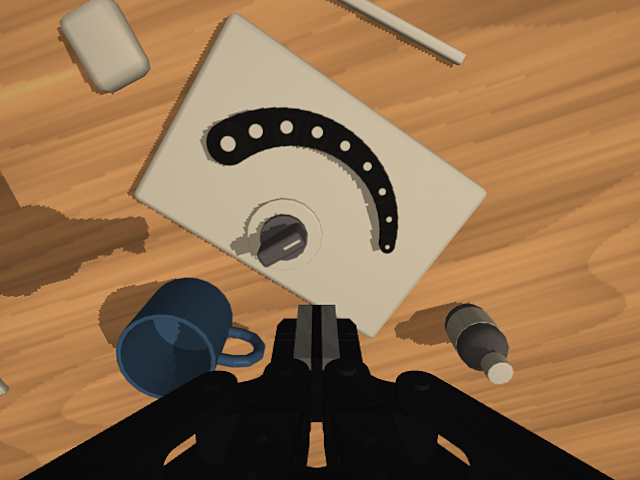

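The wrist picture shows the whole strip, its narrow end at (387,247) and wide end at (228,143). The knob is at (282,240), and the stylus, case, mug and bottle are all clear of the arc. Next I'll fit the dots by blob centroid.

```bash
cat >> h.py <<'E'
def blobs(img,PM,box=None):
    g=cv2.cvtColor(img,cv2.COLOR_BGR2GRAY); b=(g>95).astype(np.uint8)
    n,l,st,ce=cv2.connectedComponentsWithStats(b,connectivity=4)
    out=[]
    for i in range(1,n):
        x,y,w,h,a=st[i]
        if 8<=a<500 and max(w,h)<1.9*min(w,h)+2 and a>.55*w*h: out.append(ce[i])
    return out
def fitpix(U,PM,q0):
    o=[]
    for z in (.028,.030,.032,.034,.036):
        P=np.array([at(*PM,u,z)[:2] for u in U]); k=cKDTree(world(q0)).query(P); s=k[0]<.008
        f=lambda q:(world(q)[k[1][s]]-P[s]).ravel()
        r=least_squares(f,q0); o.append((z,s.sum(),r.x,np.sqrt((r.fun**2).mean())*1000))
    return o
E
python3 - <<'E'
from h import *
img=cv2.imread('pics/w1.png'); PM=cam('wrist'); U=blobs(img,PM)
for z,n,q,e in fitpix(U,PM,[.5722,-.0359,2.2546]): print(z,n,q.round(4),round(e,2))
E
```

```text
0.028 9 [ 0.5717 -0.0332  2.251 ] 0.7
0.03 9 [ 0.5714 -0.0332  2.251 ] 0.47
0.032 9 [ 0.5711 -0.0332  2.251 ] 0.24
0.034 9 [ 0.5708 -0.0331  2.251 ] 0.08
0.036 9 [ 0.5705 -0.0331  2.251 ] 0.25
```

```bash
python3 - <<'E'
from h import *
s=get_state(); W=world([.571,-.0332,2.251]); print(W.round(4).tolist()); print(totool(np.r_[W[0],.08]-s['eef_pos']).round(4))
E
```

```text
[[0.6299, 0.0162], [0.6071, 0.0234], [0.5832, 0.024], [0.5601, 0.018], [0.5396, 0.0057], [0.5233, -0.0118], [0.5125, -0.0332], [0.5081, -0.0567], [0.5104, -0.0805]]
[-0.0365  0.0597  0.1698]
```

```bash
python3 -m handwheel '[[[0,-0.006,0.010,0.0283,0],[0,-0.006,0.010,0.0283,0],[0,-0.006,0.010,0.0283,0],[0,-0.006,0.010,0.0283,0],[0,-0.006,0.010,0.0283,0],[0,-0.006,0.010,0.0283,0],[0,0,0,0,0],[0,0,0,0,0],[0,0,0,0,0]]]' 20
python3 - <<'E'
from h import *
PM=cam('wrist'); img=viewer.read_camera('wrist'); cv2.imwrite('pics/w2.png',img); U=blobs(img,PM)
for z,n,q,e in fitpix(U,PM,[.571,-.0332,2.251]): print(z,n,q.round(4),round(e,2))
s=get_state(); print(s['eef_pos'],s['contact_force'])
W=world([.571,-.0332,2.251]); print(totool(np.r_[W[0],.08]-s['eef_pos']).round(4))
E
```

```text
time: 4.58
eef_pos: [0.6304, 0.0168, 0.0819]
tcp_rot: [0.152, 0.988, -0.0, 0.001]
contact_force: [-0.1, -1.4, 0.9]
opening: -0.002
finger_force: 0.0
0.028 6 [ 0.5729 -0.0367  2.2454] 0.93
0.03 6 [ 0.5727 -0.0363  2.2454] 0.61
0.032 6 [ 0.5724 -0.036   2.2454] 0.29
0.034 6 [ 0.5722 -0.0356  2.2454] 0.05
0.036 6 [ 0.572  -0.0353  2.2454] 0.36
[0.63102062 0.01631584 0.0828855 ] [-0.07072803 -0.45887948  0.23284033]
[ 0.001  -0.0005  0.0029]
```

View pics/w2.png

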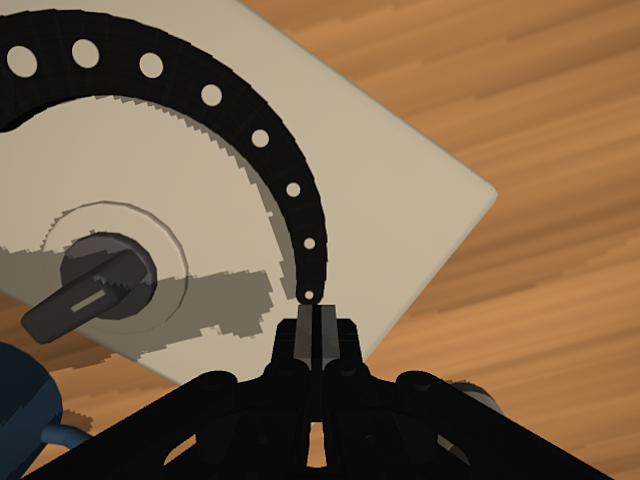

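The fingertips end at (317,305). mark0 shows at (309,296), about 3 mm to the left, so I'll fit the dots directly in the tool frame, where pose noise drops out.

```bash
cat > rel.py <<'E'
from h import *
import sys
def rel(img,q0,s):
    p=viewer.camera_params('wrist'); PM=(p,np.array(p['hand_eye'])); U=np.array(blobs(img,PM))
    Rt=R.from_quat(s['tcp_rot']).as_matrix(); Wt=(np.c_[world(q0),np.full(9,.033)]-s['eef_pos'])@Rt   # predicted marks, tool frame
    best=None
    for z in np.arange(Wt[0,2]-.008,Wt[0,2]+.008,.0005):
        P=np.array([at(*PM,u,z)[:2] for u in U]); d,k=cKDTree(Wt[:,:2]).query(P); m=d<.009
        A=Wt[k[m],:2]; B=P[m]; a,b=A.mean(0),B.mean(0); u,_,v=np.linalg.svd((A-a).T@(B-b)); Q=(u@v).T
        F=(Wt[:,:2]-a)@Q.T+b; e=np.sqrt(((F[k[m]]-B)**2).sum(1).mean())
        if best is None or e<best[0]: best=(e,z,sorted(k[m].tolist()),F)
    return best
if __name__=='__main__':
    s=get_state(); e,z,k,F=rel(cv2.imread(sys.argv[1]),[.5715,-.0343,2.249],s); print(round(e*1e3,2),round(z,4),k); print((F*1e3).round(1).tolist())
    print((np.diff(F,axis=0)*1e3).round(1).tolist(), s['eef_pos'])
E
python3 rel.py pics/w2.png
```

```text
0.07 0.0479 [0, 1, 2, 3, 4, 5]
[[-1.9, -2.9], [22.0, -2.7], [45.0, -9.2], [65.4, -21.8], [81.4, -39.6], [91.8, -61.1], [95.8, -84.7], [93.1, -108.4], [83.8, -130.5]]
[[23.9, 0.2], [23.0, -6.5], [20.3, -12.6], [16.0, -17.8], [10.4, -21.5], [4.0, -23.6], [-2.7, -23.8], [-9.2, -22.1]] [0.63102062 0.01631584 0.0828855 ]
```

```bash
python3 -m handwheel '[[[0,-0.0015,-0.0027,0.009,0],[0,0,0,0.009,0],[0,0,0,0,0],[0,0,0,0,0],[0,0,0,0,0],[0,0,0,0,0]]]'
python3 - <<'E'
from h import *
cv2.imwrite('pics/w3.png',viewer.read_camera('wrist')); cv2.imwrite('pics/s3.png',viewer.read_camera('scene'))
E
python3 rel.py pics/w3.png
```

```text
time: 5.13
eef_pos: [0.6308, 0.0129, 0.0625]
tcp_rot: [0.152, 0.988, 0.0, 0.0]
contact_force: [0.3, 0.5, 0.7]
opening: 0.003
finger_force: 0.0
0.04 0.0291 [1, 2, 3, 4]
[[-0.2, 0.7], [23.7, 0.9], [46.7, -5.6], [67.0, -18.2], [83.0, -36.1], [93.4, -57.6], [97.4, -81.2], [94.6, -104.9], [85.4, -127.0]]
[[23.9, 0.2], [23.0, -6.5], [20.3, -12.6], [16.0, -17.8], [10.4, -21.5], [4.0, -23.6], [-2.8, -23.8], [-9.3, -22.1]] [0.63089705 0.01292777 0.06256707]
```

View pics/w3.png

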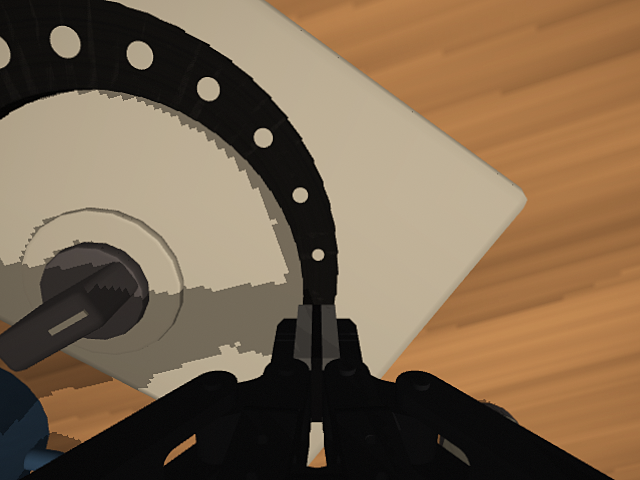

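```bash
python3 -m handwheel '[[[0,0,0.0005,0.004,0],[0,0,0,0.004,0],[0,0,0,0,0],[0,0,0,0,0]]]'
python3 -m handwheel '[[[0,0,0,0.001,0],[0,0,0,0,0],[0,0,0,0,0]]]' | grep -E 'eef|contact'
python3 -m handwheel '[[[0,0,0,0.001,0],[0,0,0,0,0],[0,0,0,0,0]]]' | grep -E 'eef|contact'
python3 -m handwheel '[[[0,0,0,0.001,0],[0,0,0,0,0],[0,0,0,0,0]]]'| grep -E 'eef|contact'
```

```text
time: 5.57
eef_pos: [0.6303, 0.0136, 0.0535]
tcp_rot: [0.152, 0.988, -0.0, -0.001]
contact_force: [-0.4, -0.5, 0.7]
opening: -0.002
finger_force: 0.0
eef_pos: [0.6309, 0.0135, 0.0533]
contact_force: [0.0, -0.8, 0.7]
eef_pos: [0.6308, 0.0135, 0.0522]
contact_force: [-0.1, -0.1, 1.0]
eef_pos: [0.6307, 0.0135, 0.0511]
contact_force: [0.2, -0.1, -0.2]
```

```bash
for i in 1; do python3 -m handwheel '[[[0,0,0,0.001,0],[0,0,0,0,0],[0,0,0,0,0]]]'| grep -E 'eef|contact'; done
python3 -m handwheel '[[[0,0,0,0.0005,0],[0,0,0,0,0],[0,0,0,0,0]]]'| grep -E 'eef|contact'
python3 -m handwheel '[[[0,0,0,0.0005,0],[0,0,0,0,0],[0,0,0,0,0]]]'| grep -E 'eef|contact'
```

```text
eef_pos: [0.6309, 0.0135, 0.0504]
contact_force: [-0.3, 0.4, 0.8]
eef_pos: [0.631, 0.0135, 0.0499]
contact_force: [0.4, -1.2, 1.6]
eef_pos: [0.6309, 0.0135, 0.0494]
contact_force: [0.0, 0.5, 2.2]
```

```bash
python3 - <<'E'
from h import *
from rel import rel
# arc positions in tool frame by mapping local arc to w3 marks
F=np.array([[-.2,.7],[23.7,.9],[46.7,-5.6],[67,-18.2],[83,-36.1],[93.4,-57.6],[97.4,-81.2],[94.6,-104.9],[85.4,-127]])
c=least_squares(lambda v:np.hypot(*(F-v).T)-85,[10,-80]).x
a=np.unwrap(np.arctan2(*(F-c).T[::-1])); t=np.linspace(a[0],a[-1],25)
P=c+85*np.c_[np.cos(t),np.sin(t)]; P[0]=[0,.5]
Q=P.round(1); print(c,np.round(np.diff(Q,axis=0),1).tolist()); print(get_state()['contact_force'],get_state()['time'])
E
```

```text
[ 12.4045003  -83.36845864] [[7.8, 1.0], [8.0, 0.1], [7.9, -0.7], [7.9, -1.5], [7.7, -2.1], [7.4, -2.9], [7.2, -3.6], [6.8, -4.2], [6.3, -4.9], [5.9, -5.4], [5.4, -5.9], [4.7, -6.4], [4.1, -6.9], [3.5, -7.2], [2.8, -7.5], [2.1, -7.7], [1.3, -7.9], [0.6, -8.0], [-0.2, -8.0], [-0.9, -7.9], [-1.7, -7.8], [-2.4, -7.7], [-3.1, -7.3], [-3.7, -7.1]]
[0.01929852 0.47795375 2.22558428] 7.0667
```

```bash
python3 -m handwheel '[[[0,0,0,0.0007,0],[0,0,0,0,0],[0,0,0,0,0]]]'| grep -E 'eef|contact'
```

```text
eef_pos: [0.6309, 0.0135, 0.0487]
contact_force: [-0.3, -0.1, 3.9]
```

```bash
python3 -m handwheel '[[[0,0.0078,0.001,0,0],[0,0.008,0.0001,0,0],[0,0.0079,-0.0007,0,0],[0,0.0079,-0.0015,0,0],[0,0.0077,-0.0021,0,0],[0,0.0074,-0.0029,0,0],[0,0,0,0,0]]]'
python3 - <<'E'
from h import *
cv2.imwrite('pics/w4.png',viewer.read_camera('wrist')); s=get_state(); print(s['eef_pos'],s['contact_force'])
E
python3 rel.py pics/w4.png
```

```text
time: 7.9
eef_pos: [0.5822, 0.022, 0.0482]
tcp_rot: [0.152, 0.988, -0.0, -0.001]
contact_force: [-1.4, 1.4, 3.3]
opening: 0.0
finger_force: 1.8
[0.58225552 0.02203844 0.04808274] [-3.07962023 -0.17974344  3.52812239]
0.0 0.0174 [3, 4]
[[6.5, 56.5], [3.8, 32.8], [7.7, 9.2], [18.1, -12.4], [34.0, -30.2], [54.3, -42.8], [77.3, -49.4], [101.2, -49.2], [124.2, -42.4]]
[[-2.8, -23.8], [3.9, -23.6], [10.4, -21.6], [16.0, -17.8], [20.3, -12.7], [23.0, -6.5], [23.9, 0.2], [22.9, 6.8]] [0.58225552 0.02203844 0.04808274]
```

View pics/w4.png

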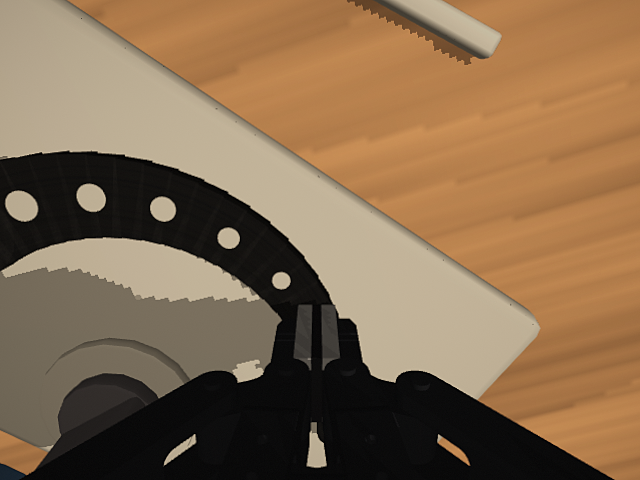

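The fingertips are over mark2. The next dots are at (281,280), (228,238), (163,209) and (91,197). I'll check them against the planned path.

```bash
python3 - <<'E'
from h import *
p=viewer.camera_params('wrist'); M=np.array(p['hand_eye'])
F=np.array([[-.2,.7],[23.7,.9],[46.7,-5.6],[67,-18.2],[83,-36.1],[93.4,-57.6],[97.4,-81.2]])
for u,k in zip([(281.5,280.5),(228.5,238),(163,209),(91,197.5)],(3,4,5,6)):
    print(k,[(at(p,M,u,z)[:2]*1e3).round(1).tolist() for z in (.0155,.017)],(F[k]-F[2]).round(1))
E
```

```text
3 [[18.8, -12.0], [18.1, -12.1]] [ 20.3 -12.6]
4 [[34.5, -29.7], [34.1, -30.0]] [ 36.3 -30.5]
5 [[44.7, -50.9], [44.4, -51.5]] [ 46.7 -52. ]
6 [[48.6, -74.2], [48.3, -75.0]] [ 50.7 -75.6]
```

```bash
python3 -m handwheel '[[[0,0.0068,-0.0035,0,0],[0,0.0064,-0.0041,0,0],[0,0.0059,-0.0048,0,0],[0,0.0057,-0.0053,0,0],[0,0.0054,-0.0059,0,0],[0,0.0047,-0.0064,0,0],[0,0,0,0,0]]]'
python3 - <<'E'
from h import *
img=viewer.read_camera('wrist'); cv2.imwrite('pics/w5.png',img)
p=viewer.camera_params('wrist'); M=np.array(p['hand_eye'])
for u in blobs(img,None):
    if u[1]<330: print(u.round(),(at(p,M,u,.0165)[:2]*1e3).round(1))
print('want 5:(10.4,-21.5) 6:(14.4,-45.1) 7:(11.6,-68.8) 8:(2.4,-90.9)')
E
```

```text
time: 8.53
eef_pos: [0.5403, 0.0028, 0.0482]
tcp_rot: [0.152, 0.988, -0.0, -0.001]
contact_force: [-1.3, -1.8, 4.0]
opening: -0.001
finger_force: 1.8
[258. 300.] [ 10.8 -20.8]
want 5:(10.4,-21.5) 6:(14.4,-45.1) 7:(11.6,-68.8) 8:(2.4,-90.9)
```

```bash
python3 -m handwheel '[[[0,0.0042,-0.0067,-0.0001,0],[0,0.0036,-0.0070,-0.0001,0],[0,0.0028,-0.0073,-0.0001,0],[0,0.0021,-0.0077,0,0],[0,0.0013,-0.0079,0,0],[0,0.0006,-0.0080,0,0],[0,0,0,0,0]]]'
python3 - <<'E'
from h import *
img=viewer.read_camera('wrist'); cv2.imwrite('pics/w6.png',img)
p=viewer.camera_params('wrist'); M=np.array(p['hand_eye'])
for u in blobs(img,None):
    if u[1]<340: print(u.round(),(at(p,M,u,.0165)[:2]*1e3).round(1))
print('want 7:(-2.8,-23.8) 8:(-12,-45.9)')
E
```

```text
time: 9.17
eef_pos: [0.5138, -0.036, 0.0486]
tcp_rot: [0.153, 0.988, -0.001, -0.001]
contact_force: [-0.8, -1.5, 2.8]
opening: -0.002
finger_force: 1.6
[379. 333.] [-2.8 23.7]
want 7:(-2.8,-23.8) 8:(-12,-45.9)
```

View pics/w6.png

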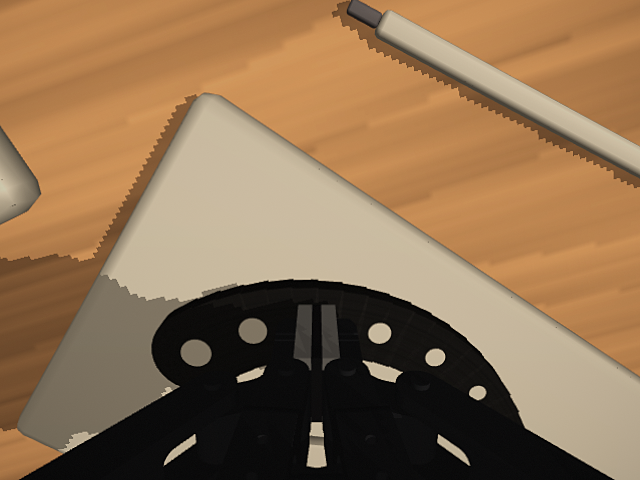

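The fingertips are on mark6. mark7 is at (252,330) and mark8 at (196,352), both where the plan puts them, so I'll finish the stroke and lift.

```bash
python3 -m handwheel '[[[0,0,-0.008,0,0],[0,-0.0007,-0.0079,0,0],[0,-0.0015,-0.0078,0,0],[0,-0.0023,-0.0077,0,0],[0,-0.0031,-0.0074,0,0],[0,-0.0037,-0.0072,0,0],[0,0,0,0,0],[0,0,0,0,0]]]'
python3 - <<'E'
from h import *
img=viewer.read_camera('wrist'); cv2.imwrite('pics/w7.png',img)
E
```

```text
time: 9.88
eef_pos: [0.5121, -0.0831, 0.049]
tcp_rot: [0.152, 0.988, -0.001, 0.0]
contact_force: [0.4, -1.5, 2.1]
opening: 0.003
finger_force: 1.4
```

View pics/w7.png

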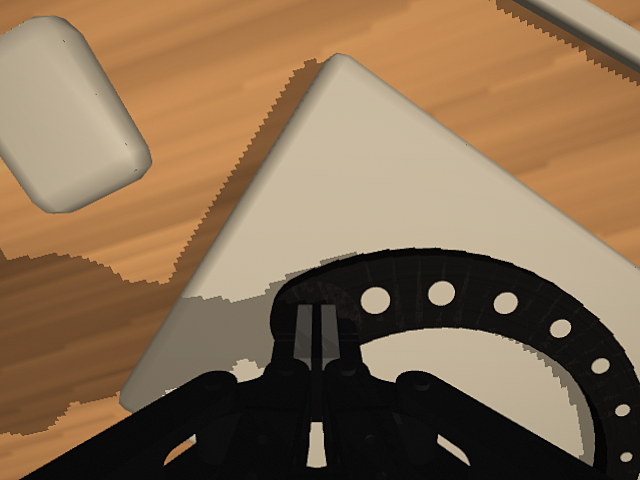

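mark7 shows at (375,300), which puts mark8 within about 1.5 mm of the fingertips. I'll make a small nudge on the strip, then lift straight up.

```bash
python3 -m handwheel '[[[0,0.0013,-0.0003,0,0],[0,0,0,0,0],[0,0,0,-0.005,0],[0,0,0,-0.015,0],[0,0,0,-0.03,0],[0,0,0,-0.03,0],[0,0,0,-0.03,0],[0,0,0,0,0],[0,0,0,0,0],[0,0,0,0,0]]]'
python3 - <<'E'
from h import *
img=viewer.read_camera('top'); cv2.imwrite('pics/t8.png',img)
a=cv2.imread('pics/top.png'); 
PM=cam('top'); pin('top',['stylus','earbud_case','lotion','mug'],0,PM)
cv2.imwrite('pics/t8b.png',viewer.read_camera('wrist'))
E
```

```text
time: 10.77
eef_pos: [0.5094, -0.081, 0.1579]
tcp_rot: [0.152, 0.988, 0.0, -0.001]
contact_force: [-0.0, -0.0, -1.1]
opening: 0.004
finger_force: 0.0
top stylus 0.91 [292.6 290.3] [0.4626 0.0626 0.    ]
top earbud_case 0.41 [285.6 133.9] [0.7373 0.0735 0.    ]
top lotion 0.59 [290.2 133. ] [0.7389 0.0654 0.    ]
top mug 0.58 [431.4 180.5] [ 0.6524 -0.1824  0.    ]
```

View pics/t8b.png

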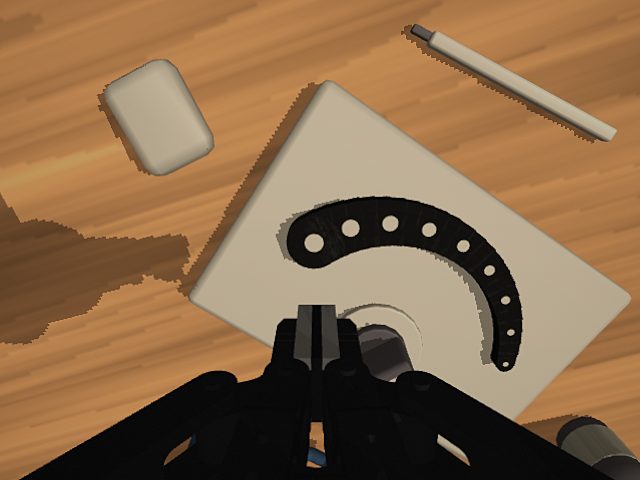

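The fingertips are off and mark8 is at (314,242), straight below them. The stylus, case and bottle are undisturbed, and the top camera puts the mug where it was. Handing in.

```bash
python3 -c "
from plant import sign_off
print(sign_off())"
```

```text
the job is handed in; nothing more can be done
None
```

I slid the shut fingertips along the strip from the narrow end (mark0) to the wide end (mark8) in one light stroke (about 2–4 N), then lifted off and handed in at about 11 s. I kept clear of the knob and the loose items, and they looked unmoved, but no result came back on hand-in.

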